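# Latch the test kiln's lid and set its vent

### The job

Get the small kiln ready to fire. Swing the red-knobbed latch lever clockwise (seen from above) over the lid, up over the hump of its brass keeper, until it drops fully home in the notch; then slide the black vent grip along its track until the white line on it lines up with the yellow mark. Leave the cup, the tile and the other pottery and tools where they are.

Things in the scene. Friction and masses are not known exactly. Their poses are not given: they have to be found in the camera images.
- kiln: Fixed bench-top test kiln: steel box 300 mm (x) by 320 mm (y), with a shut off-white lid, its flat top 200 mm above the table. Origin: centre of the underside, on the table; +x from its front (black control panel, facing the robot) to its back, +y to its left seen from the robot, z up. Place and yaw vary. The lever stands at its right side; the vent track runs along x on the left of the lid.
- pivot (a point): The lever's vertical pivot axis, on the kiln's right side at kiln x = 0, y = -185 mm, at the height of the lid's top; its axes are the kiln's.
- latch (a joint): Lever angle, rad. 0: it points to the kiln's front (-x), beside the lid. Grows clockwise from above, the knob going first to kiln +y, then +x; at 1.571, its stop, it lies over the lid along +y. Starts at 0 to 0.4. It climbs the brass keeper from 0.5 to the crest at 1.2, lifted about 14 mm against a spring, and past 1.27 drops into the notch (1.43 to 1.571 is home). 2 to 10 N at the knob turn it.
- latch_lift (a joint): Height of the lever over its open height, m: 0 when open, about 0.014 on the crest, about 0 again down in the notch. It follows the keeper as the lever turns; a spring and its weight press it down.
- knob (a point): Point on the axis of the red upright round knob at the lever's free end, 120 mm from the pivot axis. Knob 24 mm across, 38 mm tall; this point is 18 mm below its top, 20 mm above its foot, and 44 mm above the lid's top when open (58 on the crest, 44 again in the notch). The dark steel arm below it is 16 mm wide, 10 mm thick. The knob can be pushed from any side.
- vent_top (a point): Centre of the top of the black vent grip, 40 mm above the lid's top, where a white line runs across it (along kiln y). The grip is 20 mm long along its track (kiln x), 26 mm wide, and stands clear from 10 to 40 mm above the lid, between two 10 mm high rails 38 mm apart over their outsides.
- vent (a joint): Position of the vent grip along its track, m: 0 at the track's front end (kiln x = -100 mm), growing towards the back (kiln +x) to 0.110; kiln y = +90 mm. It starts at 0 to 0.025, in front of the mark, stays where it is left and rubs with about 1.5 N. It may be pushed either way.
- mark: Fixed yellow block beside the vent track's left rail, 8 mm along the track, 26 mm wide, 14 mm high. Origin: centre of its underside, on the lid; its axes are the kiln's. Its place along the track varies, at 50 to 95 mm of the grip's travel. The grip is set when the white line is level with the mark's centre along kiln x.
- cup: Loose unglazed cup, 60 mm across and 58 mm high, upright on the lid behind and between lever and vent track, near kiln x = 95, y = 5 mm. Origin: centre of its underside. Leave alone.
- tile: Loose blue glaze test tile, 50 by 40 by 7 mm, flat on the lid near its front edge, near kiln x = -110, y = 5 mm. Origin: centre of its underside. Leave alone.
- mug_red: Loose red mug on the table, left of the kiln, 80 mm across, 85 mm high. Origin: centre of its underside. Leave alone.
- bowl: Loose blue bowl on the table, left, 130 mm across, 55 mm high. Origin: centre of its underside. Leave alone.
- glaze_jar: Loose amber jar with a white cap on the table, right of the kiln, 70 mm across, 90 mm high. Origin: centre of its underside. Leave alone.
- brush: Loose brush lying on the table, right. Origin: its middle, on the table. Leave alone.
- rib: Loose flat wooden throwing rib lying on the table, left, 120 by 45 by 6 mm. Origin: centre of its underside. Leave alone.

How it is judged (in metres and radians):
On the way, in this order (a step that is already met when the one before it is completed fails the run):
1. the latch lever is lifted on the hump of its keeper (value of joint latch_lift above 0.009 m).
2. the latch lever has gone over the hump and dropped home in the notch (value of joint latch above 1.42 rad and value of joint latch_lift below 0.004 m), for 0.2 s.
3. the vent grip is level with the yellow mark (x of vent_top in the frame of mark between -0.008 and 0.008 m), for 0.2 s.
At the end, for the whole second after the job is handed in: The latch lever has been lifted over the hump (by more than 9 mm on the way) and is home in the notch (angle above 1.42 rad and the lever no more than 4 mm above its open height), the vent grip's centre is within 8 mm of the mark's centre along the track, and both are at rest (all of step 2 and all of step 3 and velocity of joint latch between -0.05 and 0.05 rad/s and velocity of joint vent between -0.005 and 0.005 m/s); the robot touches nothing.
It fails at once if the cup or the tile on the lid shifted more than 25 mm or tipped ((distance of cup from where it was at the start of the episode above 0.025 m or angle between cup's own z axis and vertical above 0.3 rad) or (distance of tile from where it was at the start of the episode above 0.025 m or angle between tile's own z axis and vertical above 0.3 rad)).
It fails at once if a piece on the table shifted more than 30 mm or tipped over ((distance of mug_red from where it was at the start of the episode above 0.03 m or angle between mug_red's own z axis and vertical above 0.3 rad) or (distance of bowl from where it was at the start of the episode above 0.03 m or angle between bowl's own z axis and vertical above 0.3 rad) or (distance of glaze_jar from where it was at the start of the episode above 0.03 m or angle between glaze_jar's own z axis and vertical above 0.3 rad) or distance of any of brush, rib from where it was at the start of the episode above 0.03 m).
It also fails if it takes over 48 s, if anything falls off the work surface, if the arm or the gripper's body presses on something with over 40 N, if the wrist force passes 120 N, or if a joint passes its speed limit or range.

### The arm

A 6-joint arm with a two-finger parallel gripper is mounted at the origin on the work surface. World frame = base frame: x ahead of the robot, y to its left, z up, the work surface at z = 0. Lengths are in m, angles in degrees, forces in N, time in s.
With the tool pointing down it reaches from about 0.35 to 0.875 m from the base axis. Payload 4.2 kg.
Tool frame: the origin (TCP) lies where the fingers leave the gripper's body, on its centre line; the fingertips stand 70 mm ahead of it and the grasp point (between the pads) lies 51 mm ahead of it; z points along the fingers, y is the direction in which the jaws open and shut (so a half turn about z gives the same grasp; the last joint's range is limited). The gripper opens to 87 mm and grips with 3 to 60 N. Pads are 19 mm wide; open, the fingers measure 117 mm over their backs; the gripper's body (75 mm by 190 mm) begins 51 mm behind the grasp point.
Start: joints at [-52.047, 22.042, 0.453, 0, -68.411, -14.817], TCP at [0.246, -0.575, 0.292] pointing down, gripper open.
Joint ranges: [-179.83, 179.83], [-69.29, 118.12], [-61.27, 80.66], [-181.25, 117.63], [-171.15, -9.14], [-177.46, 177.46]. Speed limits (degrees/s): [159.86, 159.86, 180, 180, 180, 180].

### API

Orientations are given as a 3x3 rotation matrix whose columns are the frame's x, y, z axes.
In Python, from station import sense, capture, camera_model, finish_job gives the robot as it stands.
- The arm moves only by the shell command python3 -m inch 'ROWS'. ROWS is JSON, a list of rows, each an object with "hand": the closure, from 0 (fully open) to 1 (shut); "slide": the shift along the world's x, y, z in cm, a list of three; "yaw": the turn about the world's z in rad. A call has 1 to 10 rows; each row is the pose to reach, as a shift and turn from the pose commanded when the call began; what a row does not reach only later rows make up. A row lasts 1/8 s, in which the tool goes at most 62.5 mm and 10.7 degrees, less where a joint would pass 70% of its speed; a pose out of reach is approached as far as the arm can. A call with a gripper value outside its range is refused whole. The fingers move at their own pace and stop on an object; the grip force is fixed at half the most. Time passes only in rows, so rows that repeat a pose let the fingers close. It gives the time, the measured TCP pose, the force and the opening at its end, in the units of the state.
- sense(): the state, without advancing time (a new reading comes with each control period).
- capture(name): name is "scene" or "side" or "wrist"; returns the picture (420x560x3 uint8, blue, green, red); there is no depth.
- camera_model(name): a dict with "mtx" (3x3 intrinsics, pixels), "k1" (the pictures are not rectified: a ray, as slopes to the right and down, at radius r is drawn at 1 + k1 r^2 times it, then the intrinsics apply), "xyz" and "orientation" of the camera in the world; the wrist camera has in their place "tool_from_camera" (4x4, takes a point from camera to tool coordinates, whose origin is the TCP and whose axes are the flange's). Camera axes: x right, y up, looking along -z (the intrinsics and any distortion apply to the point x, -y, -z); pixel columns grow to the right and rows downward; lengths in m; the calibration is good to about 2 mm. A picture is of the moment at which its call begins: read the wrist's pose just before it. camera_model takes no time and is no camera call.
- finish_job(): hands the job in, once; it reports no verdict.
The state is a dict: "time_s": time; "joints": joint angles; "joint_velocities": joint speeds; "effort": joint torques, N m; "tcp_pos": TCP position; "ee_rot": TCP orientation; "wrist_force": force on the tool from outside, world axes, zero at the start; "moment": the same for the moment, N m; "gripper_width": opening from 0.0 (shut) to 1.0 (fully open).
Only numpy, scipy, OpenCV 4.12 (cv2) and the standard library are available. Lean on these libraries where they do the work, as an engineer would, in place of code of your own. Each camera call takes 0.05 s, during which the arm holds its last target. There are 200 camera calls.

## Working session

There is one attempt and no reset: what is moved stays moved. The work goes in short steps, Python scripts to look and compute and a shell command to move; the robot and the scene stay as the last step left them, time stands still between calls to the robot, and variables do not carry over. Pictures are saved under pics/ and viewed, about 8 in all and at most 12, crops included, and the job is handed in when it is done.

```bash
mkdir -p pics; cat > h.py <<'E'
import numpy as np, cv2
from station import sense,capture,camera_model
def cam(n):
    m=camera_model(n); K=np.array(m["mtx"])
    if "xyz" in m: return K,m["k1"],np.array(m["orientation"]),np.array(m["xyz"])
    s=sense(); T=np.array(m["tool_from_camera"]); R=np.array(s["ee_rot"]); 
    return K,m["k1"],R@T[:3,:3],np.array(s["tcp_pos"])+R@T[:3,3]
def atz(c,uv,z):
    K,k1,R,p=c
    d=cv2.undistortPoints(np.array([[uv]],float),K,np.array([k1,0,0,0.]))[0,0]
    # exact iterative inverse by OpenCV radial model
    r=R@np.array([d[0],-d[1],-1]); return p+r*(z-p[2])/r[2]
def proj(c,P):
    K,k1,R,p=c; q=R.T@(np.array(P)-p); x,y=q[0]/-q[2],-q[1]/-q[2]; f=1+k1*(x*x+y*y)
    return (K@[x*f,y*f,1])[:2]
E
python3 - <<'E'
from h import *
for n in("scene","side"):
    cv2.imwrite(f"pics/{n}0.png",capture(n)); c=cam(n); print(n,c[3].round(3),c[2].round(2).tolist(),c[0][0,0],c[1])
s=sense();print(s["time_s"],s["tcp_pos"],s["ee_rot"],s["gripper_width"])
E
```

```text
scene [ 0.959 -0.633  1.029] [[0.81, -0.43, 0.4], [0.59, 0.6, -0.55], [-0.01, 0.68, 0.73]] 422.1146079074998 -0.03448098411237528
side [-0.063  0.6    0.986] [[-0.73, 0.48, -0.48], [-0.68, -0.52, 0.51], [-0.01, 0.7, 0.71]] 453.5091164350535 -0.1262914531076662
0.1 [ 0.2454461  -0.5743523   0.29127951] [[-9.19633022e-01 -3.92777767e-01 -8.55098357e-04]
 [-3.92778686e-01  9.19631352e-01  1.75487021e-03]
 [ 9.71012576e-05  1.94970100e-03 -9.99998095e-01]] 1.002270728094971
```

View pics/scene0.png

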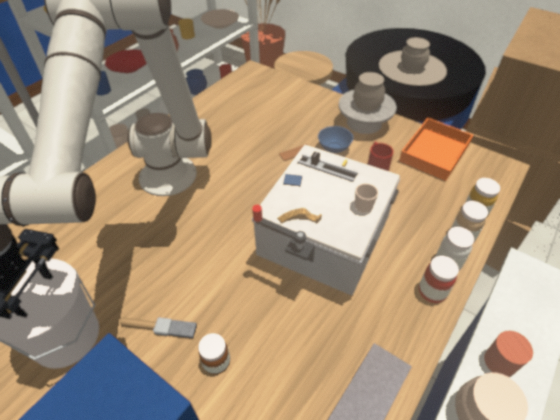

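View pics/side0.png

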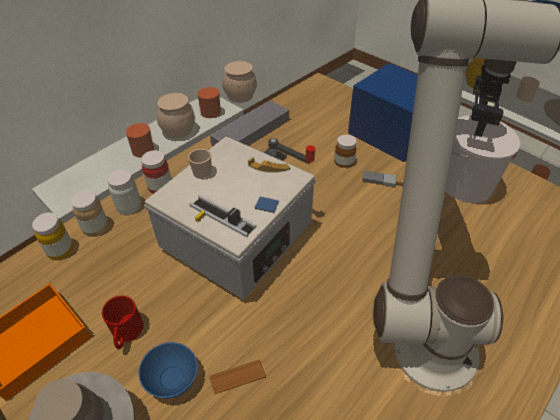

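```bash
python3 - <<'E'
from h import *
for n,(x,y,w,h) in dict(scene=(240,140,170,130),side=(140,130,190,140)).items():
    i=cv2.imread(f"pics/{n}0.png")[y:y+h,x:x+w]
    cv2.imwrite(f"pics/{n}0c.png",cv2.resize(i,None,fx=4,fy=4,interpolation=cv2.INTER_CUBIC))
E
```

```text
(no output)
```

View pics/scene0c.png

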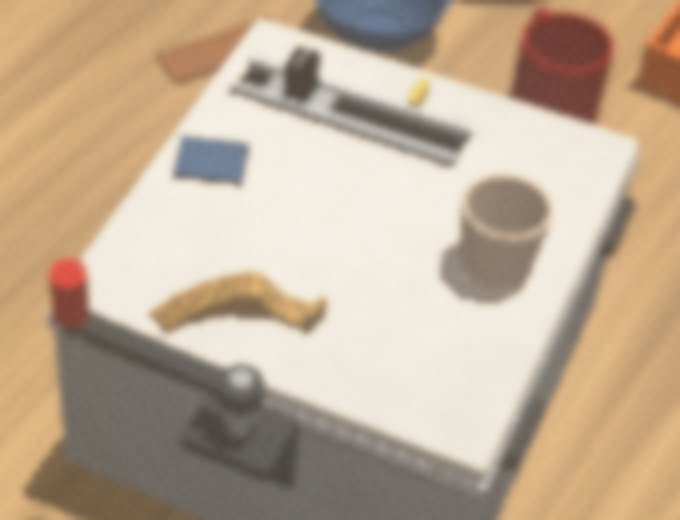

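View pics/side0c.png

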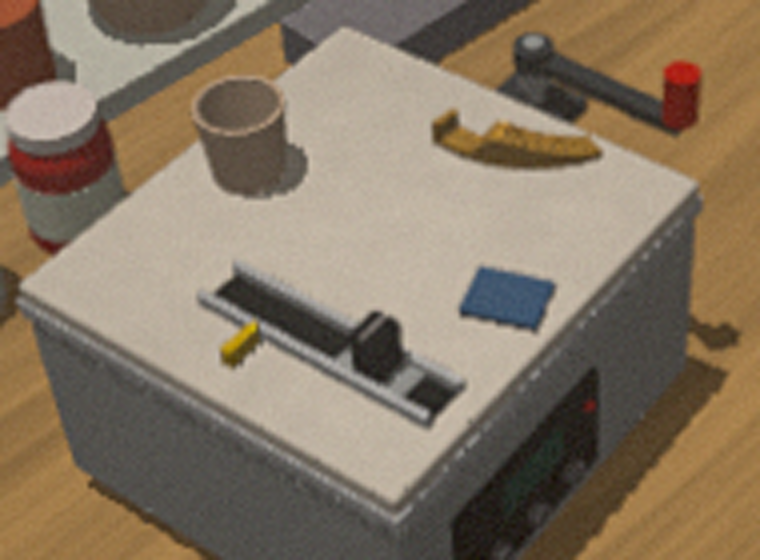

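The crops show the lid corners: side view (345,28), (697,187), (395,500), (22,290) and scene view (260,22), (635,148), (485,478). They also show the knob at (69,272) scene and (682,72) side, the vent grip at (305,55) and (380,320), and the mark at (420,90) and (241,343).

```bash
cat > fit.py <<'E'
from h import *
from scipy.optimize import least_squares
C={n:cam(n) for n in("scene","side")}
S=lambda u,v:np.array([240+u/4,140+v/4])-.4; D=lambda u,v:np.array([140+u/4,130+v/4])-.4
def pts(p):
    x,y,a,q,v,m,s=p; 
    W=lambda X,Y,Z:np.array([x+np.cos(a)*X-np.sin(a)*Y,y+np.sin(a)*X+np.cos(a)*Y,Z])
    h,w=.15*s,.16*s
    kn=W(-.12*np.cos(q),-.185+.12*np.sin(q),.262)
    return dict(FL=W(-h,w,.2),FR=W(-h,-w,.2),BL=W(h,w,.2),BR=W(h,-w,.2),K=kn,V=W(-.1+v,.09,.24),M=W(-.1+m,.125,.214),P=W(0,-.185,.2))
obs=[("scene","FL",S(260,22)),("scene","BL",S(635,148)),("scene","BR",S(485,478)),("side","BR",D(345,28)),("side","FR",D(697,187)),("side","FL",D(395,500)),("side","BL",D(22,290)),
("scene","K",S(69,271)),("side","K",D(682,70)),("scene","V",S(305,55)),("side","V",D(380,320)),("scene","M",S(421,86)),("side","M",D(241,338))]
f=lambda p:np.concatenate([proj(C[c],pts(p)[k])-o for c,k,o in obs])
if __name__=="__main__":
    r=least_squares(f,[.55,-.0,0,.2,.01,.07,1],loss="soft_l1"); print(r.x.round(4)); print(f(r.x).reshape(-1,2).round(1).tolist())
    for k,v in pts(r.x).items(): print(k,v.round(4))
E
python3 fit.py
```

```text
[0.5978 0.0807 0.1477 0.0498 0.0167 0.0933 0.9872]
[[-0.5, -0.5], [0.4, -1.5], [-0.6, -1.9], [-0.2, -1.0], [0.1, -1.9], [-0.0, -0.6], [-0.2, -2.0], [-0.3, 0.3], [-0.2, 0.5], [-0.8, 0.7], [-1.4, 1.3], [-0.9, 0.6], [-0.5, -0.1]]
FL [0.428  0.2152 0.2   ]
FR [ 0.4745 -0.0973  0.2   ]
BL [0.721  0.2588 0.2   ]
BR [ 0.7675 -0.0537  0.2   ]
K [ 0.5055 -0.114   0.262 ]
V [0.5021 0.1575 0.24  ]
M [0.5728 0.2034 0.214 ]
P [ 0.625  -0.1023  0.2   ]
```

```bash
python3 -m inch '[{"hand":0.3,"slide":[0,0,6.9],"yaw":0},{"hand":0.3,"slide":[6,10,6.9],"yaw":-0.1},{"hand":0.3,"slide":[12,20,6.9],"yaw":-0.2},{"hand":0.3,"slide":[18,30,6.9],"yaw":-0.306},{"hand":0.3,"slide":[22,38,6.9],"yaw":-0.306},{"hand":0.3,"slide":[26,46.1,6.9],"yaw":-0.306},{"hand":0.3,"slide":[26,46.1,6.9],"yaw":-0.306},{"hand":0.3,"slide":[26,46.1,6.9],"yaw":-0.306},{"hand":0.3,"slide":[26,46.1,6.9],"yaw":-0.306},{"hand":0.3,"slide":[26,46.1,6.9],"yaw":-0.306}]'
python3 - <<'E'
from h import *
c=cam("wrist"); i=capture("wrist"); cv2.imwrite("pics/w1.png",i)
s=sense(); print(s["tcp_pos"],np.degrees(np.arctan2(s["ee_rot"][1][1],s["ee_rot"][0][1])),s["joints"],s["gripper_width"]); print(proj(c,[.5055,-.114,.262]))
E
```

```text
time_s: 1.35
tcp_pos: [0.5064, -0.111, 0.3607]
ee_rot: [[-0.995, -0.101, -0.001], [-0.101, 0.995, 0.0], [0.001, 0.0, -1.0]]
wrist_force: [0.5, -1.3, 0.1]
gripper_width: 0.7
[ 0.50762009 -0.10966043  0.36050316] 95.83734894662179 [ 5.70533649e+00  9.17706968e+00 -7.47299667e+00 -5.53125507e-02
 -7.33404127e+01 -8.98521391e+01] 0.6952788672349021
[282.72601027 241.26894793]
```

View pics/w1.png

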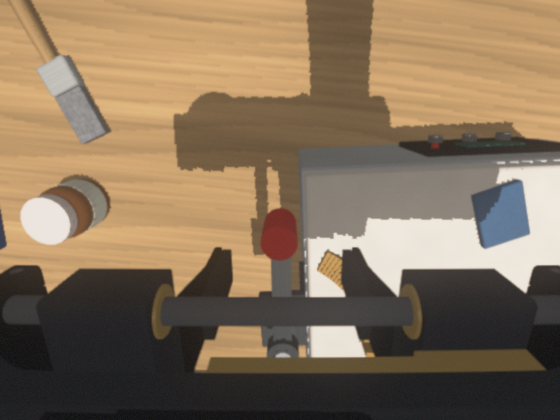

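Knob top is at about (281,240), close to the predicted (283,241), and sits between the fingers. I'll descend with the fingers straddling it.

```bash
python3 -m inch '[{"hand":0.5,"slide":[0,0,0],"yaw":0},{"hand":0.5,"slide":[0,0,-2.5],"yaw":0},{"hand":0.5,"slide":[0,0,-5.4],"yaw":0},{"hand":0.5,"slide":[0,0,-5.4],"yaw":0},{"hand":0.5,"slide":[0,0,-5.4],"yaw":0}]'
python3 - <<'E'
from fit import *
p=[0.5978,0.0807,0.1477,0.0498,0.0167,0.0933,0.9872]
k0=np.array([.506,-.114])
for q in np.arange(.2,1.75,.15).tolist()+[1.6,1.65]:
    p[3]=q; print(round(q,2),((pts(p)["K"][:2]-k0)*100).round(1), round(-65/57.3*(q-.05)/1.52,2))
s=sense();print(s["tcp_pos"],s["wrist_force"])
E
```

```text
time_s: 2.02
tcp_pos: [0.5058, -0.1145, 0.3085]
ee_rot: [[-0.995, -0.097, 0.002], [-0.097, 0.995, -0.001], [-0.002, -0.001, -1.0]]
wrist_force: [0.6, -0.0, 0.9]
gripper_width: 0.503
0.2 [-0.1  1.8] -0.11
0.35 [0.1 3.6] -0.22
0.5 [0.6 5.3] -0.34
0.65 [1.4 6.9] -0.45
0.8 [2.4 8.5] -0.56
0.95 [3.6 9.8] -0.67
1.1 [ 4.9 10.9] -0.78
1.25 [ 6.5 11.9] -0.9
1.4 [ 8.1 12.6] -1.01
1.55 [ 9.9 13. ] -1.12
1.7 [11.7 13.2] -1.23
1.6 [10.5 13.1] -1.16
1.65 [11.1 13.1] -1.19
[ 0.50584582 -0.11453765  0.30845035] [ 0.63045573 -0.03337511  0.93922112]
```

```bash
python3 -m inch '[{"hand":0.5,"slide":[-0.1,1.8,0],"yaw":-0.11},{"hand":0.5,"slide":[0.1,3.6,0],"yaw":-0.22},{"hand":0.5,"slide":[0.6,5.3,0],"yaw":-0.34},{"hand":0.5,"slide":[1.4,6.9,0],"yaw":-0.45},{"hand":0.5,"slide":[2.4,8.5,0],"yaw":-0.56},{"hand":0.5,"slide":[3.6,9.8,0],"yaw":-0.67},{"hand":0.5,"slide":[4.9,10.9,0],"yaw":-0.78},{"hand":0.5,"slide":[4.9,10.9,0],"yaw":-0.78}]'
python3 - <<'E'
from h import *
cv2.imwrite("pics/s2.png",cv2.resize(capture("side")[110:250,140:330],None,fx=4,fy=4,interpolation=2)); print(sense()["wrist_force"])
E
```

```text
time_s: 3.02
tcp_pos: [0.549, -0.0107, 0.309]
ee_rot: [[-0.775, 0.632, -0.018], [0.632, 0.775, -0.013], [0.006, -0.022, -1.0]]
wrist_force: [-14.7, -15.0, 10.4]
gripper_width: 0.506
[-13.12064723 -13.92576334  10.12207382]
```

View pics/s2.png

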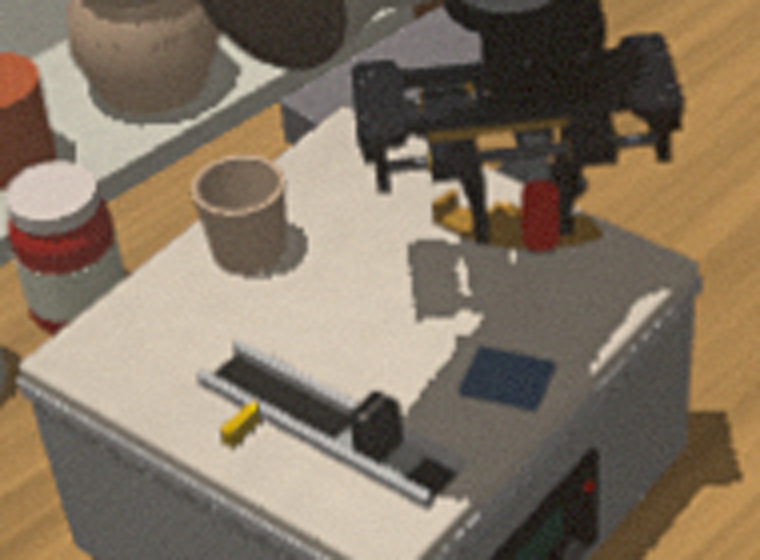

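The knob at crop (541,215) is held between the fingers and climbing. I'll continue over the crest.

```bash
python3 -m inch '[{"hand":0.5,"slide":[0.8,0.5,0],"yaw":-0.06},{"hand":0.5,"slide":[1.6,1.0,0],"yaw":-0.12},{"hand":0.5,"slide":[2.4,1.4,0],"yaw":-0.18},{"hand":0.5,"slide":[3.2,1.7,0],"yaw":-0.23},{"hand":0.5,"slide":[4.1,1.9,0],"yaw":-0.29},{"hand":0.5,"slide":[5.0,2.1,0],"yaw":-0.34},{"hand":0.5,"slide":[5.6,2.2,0],"yaw":-0.38},{"hand":0.5,"slide":[6.2,2.2,0],"yaw":-0.41},{"hand":0.5,"slide":[6.2,2.2,0],"yaw":-0.41}]'
python3 - <<'E'
from h import *
print(sense()["joints"]);cv2.imwrite("pics/s3.png",cv2.resize(capture("side")[110:250,140:330],None,fx=4,fy=4,interpolation=2)); print(sense()["wrist_force"])
E
```

```text
time_s: 4.2
tcp_pos: [0.6172, 0.0172, 0.3079]
ee_rot: [[-0.46, 0.888, 0.002], [0.888, 0.46, 0.0], [-0.0, 0.002, -1.0]]
wrist_force: [0.2, 0.2, 0.0]
gripper_width: 0.496
[ 1.66005779e+01  2.06984170e+01  6.83779076e-01  8.76910258e-03
 -6.98803097e+01 -1.69186460e+02]
[ 0.37009944  0.03012877 -0.09454932]
```

View pics/s3.png

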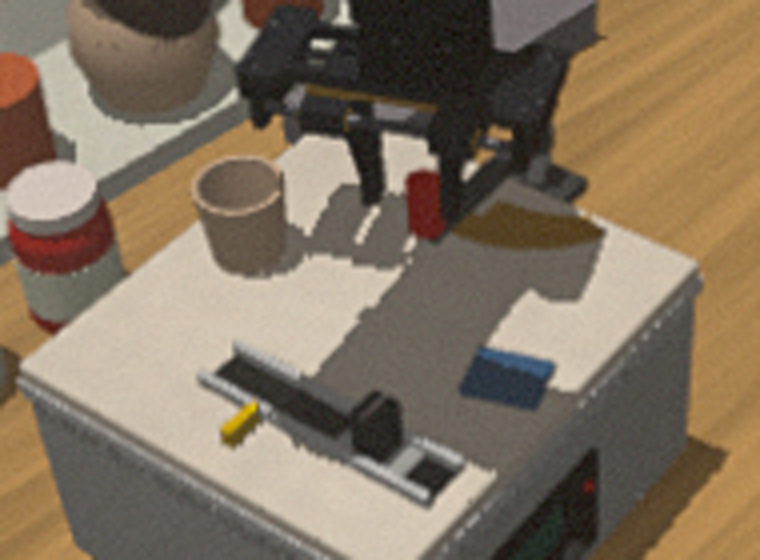

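The knob top at crop (424,178) is past the keeper, with no force on the hand. I'll measure its angle.

```bash
python3 - <<'E'
from fit import *
for u,v in((424,177),(424,181)):
  for z in(.262,.276):
    w=atz(C["side"],[140+u/4-.4,110+v/4-.4],z); d=w[:2]-[.625,-.1023]; a=.1477; k=[d[0]*np.cos(a)+d[1]*np.sin(a),-d[0]*np.sin(a)+d[1]*np.cos(a)]
    print(z,w[:2].round(3),np.hypot(*d).round(4),np.arctan2(k[1],-k[0]))
E
python3 -m inch '[{"hand":0.5,"slide":[0.5,0.05,0],"yaw":0},{"hand":0.5,"slide":[0.9,0.1,0],"yaw":0},{"hand":0.5,"slide":[0.9,0.1,0],"yaw":0}]'
```

```text
0.262 [0.608 0.015] 0.1182 1.5761476917572177
0.276 [0.595 0.026] 0.1318 1.4907282943238642
0.262 [0.605 0.017] 0.1214 1.5560363681277662
0.276 [0.592 0.029] 0.135 1.4749964723413431
time_s: 4.62
tcp_pos: [0.6238, 0.0176, 0.3067]
ee_rot: [[-0.46, 0.888, -0.006], [0.888, 0.46, -0.002], [0.001, -0.007, -1.0]]
wrist_force: [-6.1, -1.3, 1.5]
gripper_width: 0.502
```

Home: the radius checks out only at the dropped height, and the 6 N reaction is the stop. I'll back off, lift, and turn the jaws along the vent track.

```bash
python3 -m inch '[{"hand":0.4,"slide":[-0.9,-0.1,0],"yaw":0},{"hand":0.4,"slide":[-0.9,-0.1,3.5],"yaw":0},{"hand":0.4,"slide":[-0.9,-0.1,8],"yaw":0.1},{"hand":0.45,"slide":[-3,2,8],"yaw":0.28},{"hand":0.45,"slide":[-5,5,8],"yaw":0.46},{"hand":0.45,"slide":[-8,8,8],"yaw":0.64},{"hand":0.45,"slide":[-10,11,8],"yaw":0.82},{"hand":0.45,"slide":[-12.4,13.9,8],"yaw":1.0},{"hand":0.45,"slide":[-12.4,13.9,8],"yaw":1.18},{"hand":0.45,"slide":[-12.4,13.9,8],"yaw":1.36}]'
python3 -m inch '[{"hand":0.45,"slide":[0,0,0],"yaw":0.18},{"hand":0.45,"slide":[0,0,0],"yaw":0.36},{"hand":0.45,"slide":[0,0,0],"yaw":0.54},{"hand":0.45,"slide":[0,0,0],"yaw":0.72},{"hand":0.45,"slide":[0,0,0],"yaw":0.9},{"hand":0.45,"slide":[0,0,0],"yaw":1.08},{"hand":0.45,"slide":[0,0,0],"yaw":1.26},{"hand":0.45,"slide":[0,0,0],"yaw":1.45},{"hand":0.45,"slide":[0,0,0],"yaw":1.45},{"hand":0.45,"slide":[0,0,0],"yaw":1.45}]'
python3 - <<'E'
from h import *
s=sense();print(s["joints"])
c=cam("wrist");cv2.imwrite("pics/w4.png",capture("wrist"))
for P in([.5021,.1575,.24],[.5728,.2034,.214]):print(proj(c,P))
cv2.imwrite("pics/s4.png",cv2.resize(capture("side")[110:250,140:330],None,fx=4,fy=4,interpolation=2))
E
```

```text
time_s: 5.88
tcp_pos: [0.5014, 0.1582, 0.3878]
ee_rot: [[-0.962, -0.272, 0.003], [-0.272, 0.962, 0.002], [-0.003, 0.001, -1.0]]
wrist_force: [0.3, -0.3, -1.6]
gripper_width: 0.546
time_s: 7.12
tcp_pos: [0.5016, 0.1575, 0.3874]
ee_rot: [[0.144, -0.99, 0.001], [-0.99, -0.144, 0.001], [-0.001, -0.001, -1.0]]
wrist_force: [-0.5, -0.3, -0.2]
gripper_width: 0.547
[ 3.51191153e+01  9.11385272e+00 -3.78965970e+00 -3.02436588e-03
 -7.70316732e+01 -2.68360844e+01]
[287.14265785 219.52481944]
[201.59272775 246.87758594]
```

View pics/w4.png

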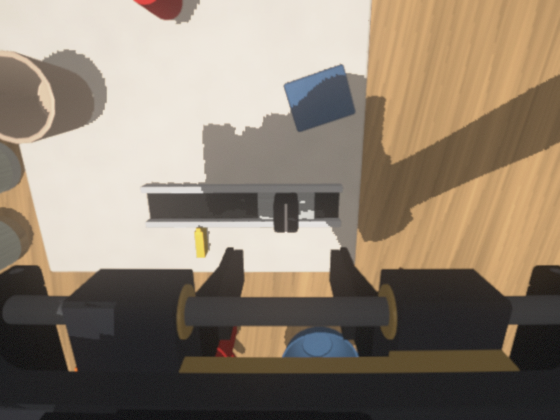

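The wrist view shows the white line at (286,220) and the mark at (201,243), matching the fit within 1–4 px. Next I straddle the grip and slide it.

```bash
python3 -m inch '[{"hand":0.45,"slide":[0,0,-3],"yaw":0},{"hand":0.45,"slide":[0,0,-6],"yaw":0},{"hand":0.45,"slide":[0,0,-9],"yaw":0},{"hand":0.45,"slide":[0,0,-9.7],"yaw":0},{"hand":0.7,"slide":[0,0,-9.7],"yaw":0},{"hand":0.7,"slide":[0,0,-9.7],"yaw":0},{"hand":0.7,"slide":[0,0,-9.7],"yaw":0},{"hand":0.7,"slide":[0,0,-9.7],"yaw":0}]'
python3 -m inch '[{"hand":0.7,"slide":[1.3,0.2,0],"yaw":0},{"hand":0.7,"slide":[2.6,0.4,0],"yaw":0},{"hand":0.7,"slide":[3.9,0.6,0],"yaw":0},{"hand":0.7,"slide":[5.2,0.77,0],"yaw":0},{"hand":0.7,"slide":[6.5,0.97,0],"yaw":0},{"hand":0.7,"slide":[7.2,1.07,0],"yaw":0},{"hand":0.7,"slide":[7.8,1.16,0],"yaw":0},{"hand":0.7,"slide":[7.8,1.16,0],"yaw":0},{"hand":0.7,"slide":[7.8,1.16,0],"yaw":0}]'
python3 -m inch '[{"hand":0.7,"slide":[-0.3,0,0],"yaw":0},{"hand":0.45,"slide":[-0.3,0,0],"yaw":0},{"hand":0.45,"slide":[-0.3,0,0],"yaw":0},{"hand":0.45,"slide":[-0.3,0,4],"yaw":0},{"hand":0.45,"slide":[-0.3,0,8],"yaw":0},{"hand":0.45,"slide":[-3,0,12],"yaw":0},{"hand":0.45,"slide":[-6,0,12],"yaw":0},{"hand":0.45,"slide":[-9,0,12],"yaw":0},{"hand":0.45,"slide":[-9,0,12],"yaw":0},{"hand":0.45,"slide":[-9,0,12],"yaw":0}]'
python3 - <<'E'
from h import *
c=cam("wrist");i=capture("wrist");cv2.imwrite("pics/w5.png",i)
cv2.imwrite("pics/s5.png",cv2.resize(capture("scene")[140:270,240:410],None,fx=4,fy=4,interpolation=2))
print([proj(c,P).round(1) for P in([.5021+.0766*.989,.1575+.0766*.147,.24],[.5728,.2034,.214])])
E
```

```text
time_s: 8.22
tcp_pos: [0.5017, 0.1574, 0.2909]
ee_rot: [[0.146, -0.989, 0.001], [-0.989, -0.146, 0.001], [-0.0, -0.001, -1.0]]
wrist_force: [0.3, -0.5, -0.7]
gripper_width: 0.31
time_s: 9.35
tcp_pos: [0.5797, 0.1689, 0.2905]
ee_rot: [[0.147, -0.989, 0.001], [-0.989, -0.147, 0.0], [-0.0, -0.001, -1.0]]
wrist_force: [0.8, -0.0, -0.0]
gripper_width: 0.298
time_s: 10.6
tcp_pos: [0.4899, 0.169, 0.4105]
ee_rot: [[0.147, -0.989, 0.001], [-0.989, -0.147, 0.0], [-0.0, -0.001, -1.0]]
wrist_force: [0.2, 0.4, 0.1]
gripper_width: 0.547
[array([184.2, 195.7]), array([195.9, 224. ])]
```

View pics/w5.png

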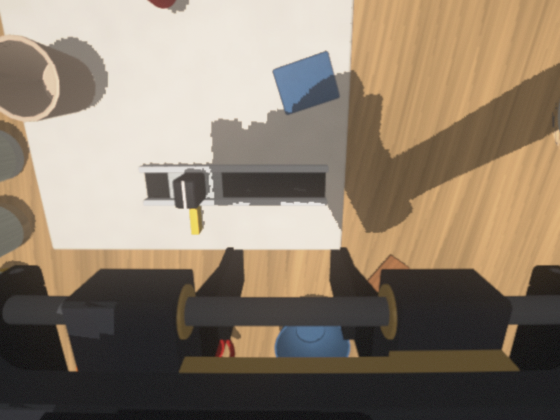

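View pics/s5.png

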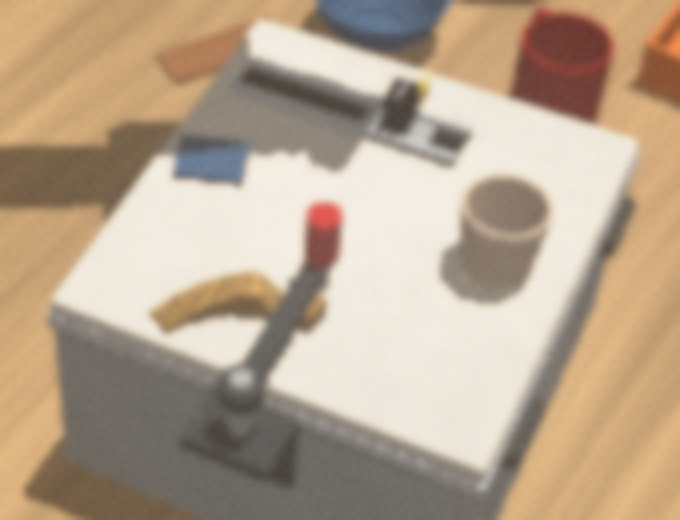

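The wrist view has the white line at (184,195), against (184,196) predicted for exact alignment, and the mark at (195,221). The scene crop has the knob top at (324,217), with the lever down behind the keeper and the cup and tile unmoved.

```bash
python3 - <<'E'
from fit import *
from station import finish_job
a=.1477;R=np.array([[np.cos(a),np.sin(a)],[-np.sin(a),np.cos(a)]])
k=R@(atz(C["scene"],S(324,216),.262)[:2]-[.625,-.1023]); print("lever",np.arctan2(k[1],-k[0]),np.hypot(*k))
c=cam("wrist"); print("offset",R@(atz(c,[183.5,195],.24)[:2]-atz(c,[195,221],.214)[:2]))
if np.arctan2(k[1],-k[0])>1.46: print(finish_job())
E
```

```text
lever 1.5723516776392177 0.12006159586394681
offset [-0.00015789 -0.03249951]
the job is handed in; nothing more can be done
None
```

The kiln is ready to fire and the job is handed in, at about 11 s of the 48 s allowed. No verdict was reported, so the results below are from my own measurements.

- **Latch:** I straddled the red knob with half-open fingers, swung the lever over the keeper hump and pushed it lightly against its stop. The last camera check put it at about 1.57 rad and at its dropped height. I didn't measure the lift on the crest directly; I take it from the lever having passed over the hump and dropped.
- **Vent:** I slid the grip about 77 mm between loosely closed fingers. The white line measured about 0.2 mm from the mark's centre along the track.
- **Other pieces:** the cup and tile look unmoved in the last picture. I didn't re-measure the pieces on the table, but the arm passed well above them.
- **Robot:** the gripper is clear of everything, and the force while pushing peaked at about 23 N in the readings I took. No check failed or disagreed.

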